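# Hook and snap a kitchen timer onto its sloping rail

## Task

Mount the loose white kitchen timer on the bare stretch of the metal rail on the wooden stand: bring its rigid white lip in from behind and hook it under the rail's upper edge with the timer's orange foot still raised, then tilt the foot down until the orange clip snaps under the lower edge and the timer sits flat on the rail. Do it gently, by feel and without forcing it, let go of it, and leave the lemon, the garlic and the amber bottle where they are.

Things in the scene. Friction and masses are not known exactly. Their poses are not given: they have to be found in the camera images.
- timer: Loose white kitchen timer, dark display, grey dial and two buttons on top; about 0.2 kg. Stands level on its hook and clip. Origin amid the foot plane (z = 0); x to the hook (display) end, y across, z out of its top. Case x -45 to +40 mm, y +-22.5 (flat sides to grip), z 12 to 60. The flat underside (z = 12) lies on the rail's top face when mounted.
- hook_corner (a point): Inner upper corner of the timer's hook mouth, at (25, 0, 12) mm in the timer's frame. The rigid white hook is 40 mm wide in y; its wall spans x 25 to 30, z 0 to 12. When hooked, the rail's upper edge lies in this corner, about which the timer is tilted down.
- lip (a point): Upper edge of the lip's tip, at (20, 0, 5) mm in the timer's frame. The lip (x 20 to 30, z 0 to 5) points to -x from the bottom of the hook wall; between it and the underside is a mouth 7 mm high, 5 mm deep, for the rail's 4 mm flange.
- clip_nose (a point): Tip of the orange foot clip's nose, at (-23, 0, 6.6) mm in the timer's frame (it moves with the clip). The clip is 36 mm wide: leg x -31 to -26, z 0 to 12; nose 3 mm long, pointing to +x, flat on top at z = 7.3, bevelled below, down to x = -26 at z = 0.
- top (a point): Centre of the timer's top face, at (0, 0, 60) mm in its frame.
- clip (a joint): Deflection of the foot clip, m: 0 relaxed, up to 0.0045 pushed outward (timer's -x). Spring 700 N/m, 1.75 N preload, damped, slippery. A push of about 4 to 10 N at the foot makes it go out 2 to 4 mm past the rail's lower edge, then it snaps back to 0 below it.
- stand: Fixed wooden stand on the table, base 82 x 236 mm, 12 mm thick; origin under it, at table level below the deck origin; x points to its high side, away from the robot, y along the rail. Its place and yaw differ from run to run. It carries the deck and the rail. Press the timer on it with less than 25 N at any moment.
- deck: Sloping wooden deck of the stand, 25 degrees to the table. x up the slope (away from the robot), y along the rail, z square out of the rail. Origin: NOMINAL centre of the rail's top face, 75 mm above the table. The deck's plate lies at z -24 to -16 mm and ends at x = +10 mm; behind it is free air. The rail is bare from y -114 to +69 mm.
- rail_edge (a point): NOMINAL middle of the upper (far) edge of the aluminium rail's top face, at (25, 0, 0) mm in the deck's frame. The rail was clamped by hand and sits up to 11 mm up or down the slope (deck x) from nominal; no reading tells this, so find its edge by touch. It is firm under light forces.
- rail_low (a point): NOMINAL middle of the rail's lower (near) edge, at (-25, 0, 0) mm in the deck's frame; it shifts with the upper edge. The rail is a T: flange 50 mm across, 4 mm thick (deck z -4 to 0), 228 mm long, on a stem 24 mm wide and 12 mm high, so each flange edge stands free by 13 mm.
- socket (a point): Top centre of the white socket module fixed on the rail's left end, at (-2, 88, 34) mm in the deck's frame; it spans deck y +69 to +107 mm, and is 84 mm long up the slope. It shifts up or down the slope with the rail, so this point too is NOMINAL.
- lemon: Loose yellow lemon, 72 x 57 x 58 mm, lying on the table. Leave it alone.
- garlic: Loose garlic bulb, 56 mm, on the table. Leave it alone.
- amber_bottle: Loose amber bottle with black cap, 41 mm across, 119 mm high, standing on the table. Leave it alone.
There are look-alikes about, which are no part of the job. Several things have the shape of the timer; the one meant has the colours described above.

How it is judged:
By the outcome, as a careful person would: the job done as asked, in the order asked, and still so for the second after the job is handed in, with the robot touching nothing.
It also fails if it takes over 53 s, if anything falls off the work surface, if the arm or the gripper's body presses on something with over 40 N, if the wrist force passes 120 N, or if a joint passes its speed limit or range.

## Robot

A 6-joint arm with a two-finger parallel gripper is mounted at the origin on the work surface; the furniture and walls round the work are solid. World frame = base frame: x ahead of the robot, y to its left, z up, the work surface at z = 0. Lengths are in m, angles in rad, forces in N, time in s.
With the tool pointing down it reaches from about 0.35 to 0.85 m from the base axis. Payload 8.1 kg.
Tool frame: the origin (TCP) lies midway between the tips of the shut fingers; the grasp point (between the pads) lies 19 mm behind it; z points along the fingers, y is the line along which they close (so a half turn about z gives the same grasp; the last joint's range is limited). The gripper opens to 93 mm and grips with 3 to 60 N. Pads are 15 mm wide; open, the fingers measure 128 mm over their backs; the gripper's body (75 mm by 188 mm) begins 65 mm behind the grasp point.
Start: joints at [1.165, 0.13, 1.488, -0, 1.523, -0.085], TCP at [0.189, 0.569, 0.219] pointing down, gripper open.
Joint ranges: [-2.96, 2.96], [-0.89, 2.26], [0.02, 2.5], [-1.34, 4.48], [0, 2.73], [-2.66, 2.66]. Speed limits (rad/s): [2.39, 2.39, 2.79, 3.14, 3.14, 3.14].

## Interface

Orientations are given as a rotation vector (axis times angle).
In Python, from plant import read_state, read_camera, camera_model, close_job gives the robot as it stands. The module is installed in compiled form; this text tells all that it offers.
- The arm moves only by the tool carry_out, never from a script. Its argument "moves" is a list of rows, each an object of numbers: "jaw": the finger opening in m, from 0 to 0.093; "dx", "dy", "dz": the shift along the tool's x, y, z in m; "yaw": the turn about the tool's z in rad. In form: [{"jaw": .., "dx": .., "dy": .., "dz": .., "yaw": ..}, ...]. A call has 1 to 8 rows; each row shifts and turns the commanded pose from where the row before left it, along the tool's axes as they then stand; what a row does not reach is not made up. A row lasts 1/8 s, in which the tool goes at most 62.5 mm and 10.7 degrees, less where a joint would pass 70% of its speed; a pose out of reach is approached as far as the arm can. A call is refused whole if a number of a shift passes 0.0625 or a number of a turn 0.188, either way. A call with a gripper value outside its range is refused whole. The fingers move at their own pace and stop on an object; "grip_force" is the grip in N (left out, the last holds). Time passes only in rows, so rows that do not move let the fingers close. It gives the time, the measured TCP pose, the force, the opening and the grip force at its end, in the units of the state.
- read_state(): the state, without advancing time (a new reading comes with each control period).
- read_camera(name): name is "scene" or "side" or "wrist"; returns the picture (384x512x3 uint8, red, green, blue); there is no depth.
- camera_model(name): a dict with "camera_matrix" (3x3 intrinsics, pixels), "view" (4x4, takes a point from world to camera coordinates). Camera axes: x right, y up, looking along -z (the intrinsics and any distortion apply to the point x, -y, -z); pixel columns grow to the right and rows downward; lengths in m; the calibration is good to about 2 mm. A picture is of the moment at which its call begins: read the wrist's pose just before it. camera_model takes no time and is no camera call; for the wrist camera it gives the pose at the moment of the call.
- close_job(): hands the job in; it is judged then, once.
The state is a dict: "t": time; "q": joint angles; "dq": joint speeds; "joint_torque": joint torques, N m; "tool_pos": TCP position; "orientation": TCP orientation; "force": force on the tool from outside, world axes, zero at the start; "wrist_torque": the same for the moment, N m; "opening": finger opening in m; "gripper_force": force on a finger pad.
Only numpy, scipy, OpenCV 4.12 (cv2) and the standard library are available. Lean on these libraries where they do the work, as an engineer would, in place of code of your own. Each camera call takes 0.05 s, during which the arm holds its last target. There are 200 camera calls.

## Working session

There is one attempt and no reset: what is moved stays moved. The work goes in short steps, Python scripts to look and compute and a tool call to move; the robot and the scene stay as the last step left them, time stands still between calls to the robot, and variables do not carry over. Pictures are saved under pics/ and viewed, at most 10 in all, crops included, and the job is handed in when it is done.

Besides the shell and the picture viewer there is one more tool, called after "Emit:" in YAML: its name, and indented under it one key for each argument. carry_out: Moves the arm, as the interface text tells. Its arguments: {"type":"object","properties":{"moves":{"type":"array","items":{"type":"object","properties":{"jaw":{"type":"number"},"dx":{"type":"number"},"dy":{"type":"number"},"dz":{"type":"number"},"yaw":{"type":"number"}}}},"grip_force":{"type":"number"}},"required":["moves"]}

```bash
mkdir -p pics
cat > h.py <<'E'
import numpy as np, cv2
from plant import *
def snap(n,f):
    m=camera_model(n); im=read_camera(n); cv2.imwrite(f'pics/{f}.png',im[:,:,::-1]); np.savez(f'pics/{f}.npz',K=m['camera_matrix'],V=m['view']); return im
def load(f): d=np.load(f'pics/{f}.npz'); return d['K'],d['V']
def ray(f,u,v):
    K,V=load(f); p=np.linalg.inv(K)@[u,v,1]; d=V[:3,:3].T@[p[0],-p[1],-p[2]]; return -V[:3,:3].T@V[:3,3], d/np.linalg.norm(d)
def onz(f,u,v,z):
    o,d=ray(f,u,v); return o+d*(z-o[2])/d[2]
def proj(f,P):
    K,V=load(f); c=V[:3,:3]@np.array(P)+V[:3,3]; p=K@[c[0],-c[1],-c[2]]; return p[:2]/p[2]
def tri(*l):
    A=np.zeros((3,3));b=np.zeros(3)
    for f,u,v in l:
        o,d=ray(f,u,v);M=np.eye(3)-np.outer(d,d);A+=M;b+=M@o
    return np.linalg.solve(A,b)
E
python3 - <<'E'
from h import *
s=read_state();print({k:np.round(v,4) for k,v in s.items()})
a=[snap(n,n+'0') for n in('scene','side','wrist')]
print(camera_model('scene').keys())
for n in('scene','side'):
    print(n,np.round(ray(n+'0',256,192),3))
cv2.imwrite('pics/a0.png',cv2.resize(a[0],(800,600))[:,:,::-1]);cv2.imwrite('pics/b0.png',cv2.resize(a[1],(800,600))[:,:,::-1])
E
```

```text
{'t': np.float64(0.0), 'q': array([ 1.1646,  0.1312,  1.4893, -0.    ,  1.523 , -0.0854]), 'dq': array([-0.0016,  0.0015, -0.0027,  0.0002,  0.0002, -0.0003]), 'joint_torque': array([-2.90000e-03, -5.59847e+01, -4.91743e+01,  7.64000e-02,
        3.64000e-02, -2.00000e-04]), 'tool_pos': array([0.189 , 0.5689, 0.2176]), 'orientation': array([-5.0170e-01, -3.1008e+00,  2.8000e-03]), 'force': array([0.0453, 0.0432, 0.4243]), 'wrist_torque': array([-0.0457,  0.0331,  0.0271]), 'gripper_force': np.float64(0.0), 'opening': np.float64(0.0929)}
dict_keys(['camera_matrix', 'view'])
scene [[-0.073  0.572  0.53 ]
 [ 0.569 -0.669 -0.478]]
side [[ 0.275 -0.832  0.479]
 [ 0.235  0.862 -0.449]]
```

View pics/a0.png

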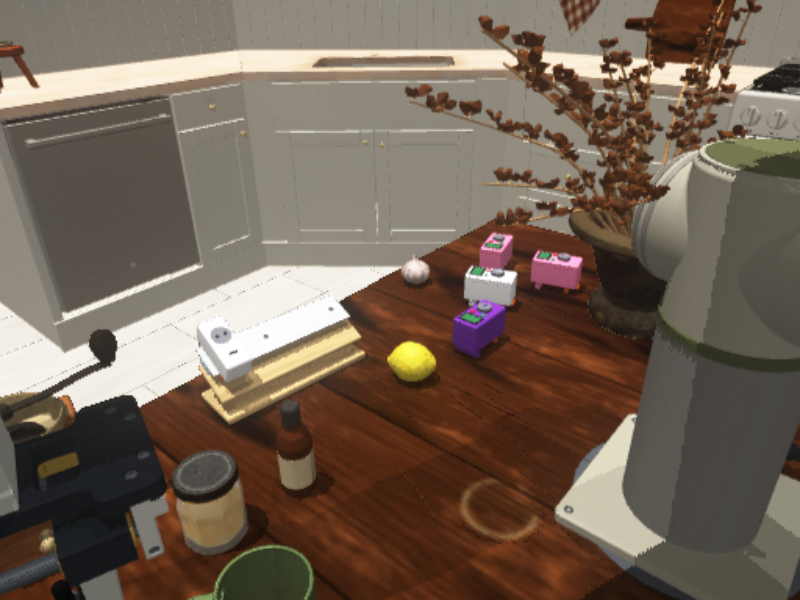

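View pics/b0.png

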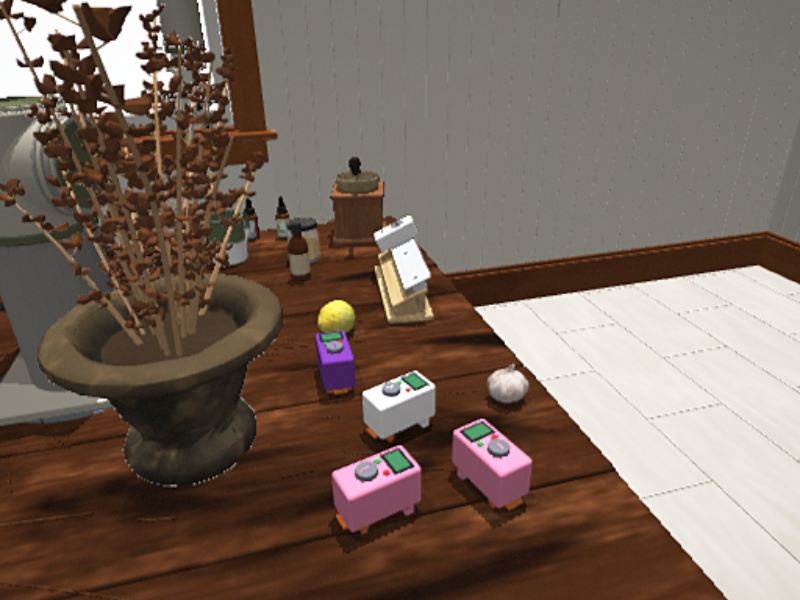

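The scene view shows the white timer at about (490,285) and the stand at (280,355), both in 800x600 pixels. In the side view the timer is at (400,402), with the display to its right and the orange foot at (375,433).

Run:
```python
from h import *
a=cv2.imread('pics/scene0.png');b=cv2.imread('pics/side0.png')
def crop(i,x,y,w,h): return cv2.resize(i[y:y+h,x:x+w],(400,300),interpolation=cv2.INTER_NEAREST)
# scene timer: x 290-340,y165-202 ; side timer x 228-284,y 234-284
o=np.vstack([np.hstack([crop(a,285,160,56,42),crop(b,224,232,64,48)]),np.hstack([crop(a,116,180,128,96),crop(b,230,130,56,42*2)])])
cv2.imwrite('pics/c0.png',o)
```

```text
(no output)
```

View pics/c0.png

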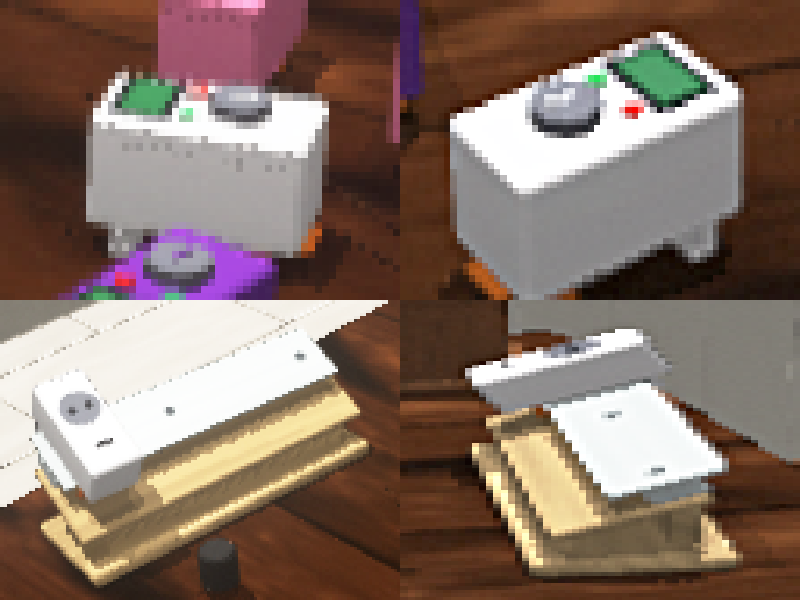

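Run:
```python
from h import *
np.set_printoptions(precision=4,suppress=True)
S={'footfar':(232.8,251.5),'footnear':(244.5,262.4),'hookA':(278.4,246.7),'hookB':(266.4,237.6)}
for k,p in S.items(): print('side',k,onz('side0',*p,.06))
C={'hookN':(297.6,177.1),'hookF':(301.5,170.5),'footF':(330.9,173.7),'footN':(328.1,181.7)}
for k,p in C.items(): print('scene',k,onz('scene0',*p,.06))
R={'lowR':((222.2,205),(259.7,184.6)),'upR':((213,189.6),(275.5,177)),'lowS':((160.2,228),(251,159.4)),'upS':((143,203),(266.4,153.8))}
for k,(p,q) in R.items(): print('tri',k,tri(('scene0',*p),('side0',*q)))
for p in [(148,269.6),(232.8,228),(130.4,251)]: print('base sc',onz('scene0',*p,.012))
for p in [(248.2,205.6),(277.6,202.8),(240.5,172)]: print('base sd',onz('side0',*p,.012))
# lemon, garlic
print('lemon',onz('scene0',263,232,.03),'garlic',onz('scene0',266,173,.028),'bottle',onz('scene0',189,310,0))
```

```text
side footfar [ 0.3818 -0.2619  0.06  ]
side footnear [ 0.3953 -0.3014  0.06  ]
side hookA [ 0.4713 -0.2724  0.06  ]
side hookB [ 0.4582 -0.2351  0.06  ]
scene hookN [ 0.4524 -0.2208  0.06  ]
scene hookF [ 0.4675 -0.2618  0.06  ]
scene footF [ 0.3927 -0.2945  0.06  ]
scene footN [ 0.3739 -0.2479  0.06  ]
tri lowR [0.5138 0.0103 0.0585]
tri upR [ 0.5545 -0.0019  0.081 ]
tri lowS [0.5354 0.175  0.0676]
tri upS [0.5892 0.1666 0.0941]
base sc [0.504  0.2393 0.012 ]
base sc [0.472  0.0186 0.012 ]
base sc [0.5862 0.2255 0.012 ]
base sd [ 0.4776 -0.0077  0.012 ]
base sd [ 0.5571 -0.0162  0.012 ]
base sd [0.5104 0.2162 0.012 ]
lemon [0.3887 0.0069 0.03  ] garlic [ 0.577  -0.2395  0.028 ] bottle [0.3639 0.2534 0.    ]
```

Emit:
carry_out:
  moves:
    - {"jaw":0.093,"dx":-0.044,"dy":-0.04,"dz":-0.007}
    - {"dx":-0.044,"dy":-0.04,"dz":-0.007}
    - {"dx":-0.044,"dy":-0.04,"dz":-0.007}
    - {"dx":-0.044,"dy":-0.04,"dz":-0.007}
    - {"dx":-0.044,"dy":-0.04,"dz":-0.007}
    - {"dx":-0.044,"dy":-0.04,"dz":-0.007}
    - {"dx":-0.044,"dy":-0.04,"dz":-0.007}
    - {"dx":-0.02,"dy":-0.02,"dz":-0.007}

```text
invalid input at $.moves[0]: expected keys jaw, dx, dy, dz, yaw
```

Run:
```python
from h import *
np.set_printoptions(precision=4,suppress=True)
s=read_state();print(s['t'],s['tool_pos'],s['orientation'],s['q'])
a=snap('wrist','w1');K,V=load('w1');print(K,V)
print([onz('w1',u,v,.05) for u,v in((0,0),(511,0),(0,383),(511,383),(256,192))])
cv2.imwrite('pics/w1b.png',cv2.resize(a,(800,600))[:,:,::-1])
```

```text
0.15 [0.189  0.569  0.2178] [-0.5017 -3.1009  0.0022] [ 1.1646  0.131   1.489  -0.      1.523  -0.0854]
[[311.0703   0.     255.4077]
 [  0.     311.0703 194.2958]
 [  0.       0.       1.    ]] [[ 0.3143  0.9493 -0.0015 -0.6003]
 [-0.919   0.3038 -0.2514  0.0292]
 [-0.2382  0.0804  0.9679 -0.3901]
 [ 0.      0.      0.      1.    ]]
[array([-0.0539,  0.3932,  0.05  ]), array([0.0996, 0.8561, 0.05  ]), array([0.3431, 0.164 , 0.05  ]), array([0.5536, 0.8031, 0.05  ]), array([0.2025, 0.566 , 0.05  ])]
```

View pics/w1b.png

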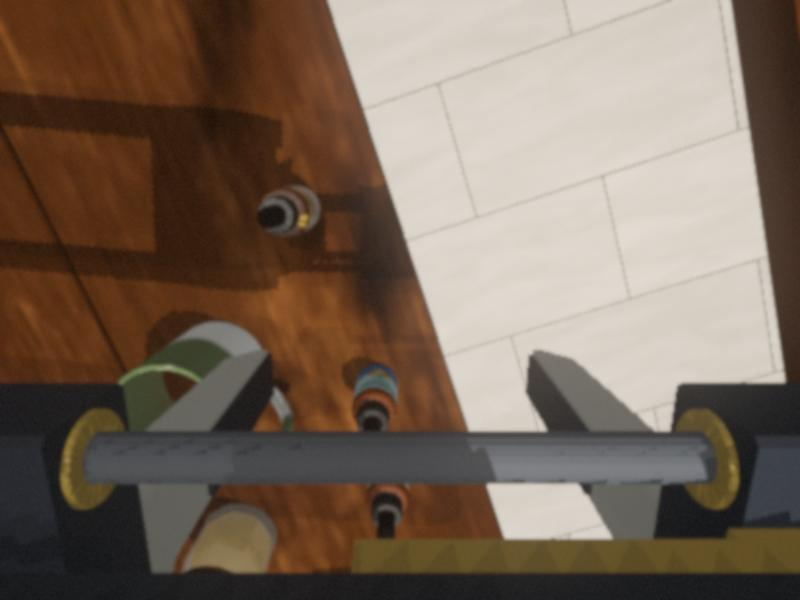

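```bash
cat >> h.py <<'E'
from scipy.spatial.transform import Rotation as Ro
def plan(tgt,psi_deg,n,s=None,jaw=.093,pr=True):
    "rows from current state to world tgt, tool-y heading psi; turn applied after shift"
    s=s or read_state(); p=s['tool_pos']; R=Ro.from_rotvec(s['orientation']).as_matrix()
    a=np.arctan2(R[1,1],R[0,1]); d=np.radians(psi_deg)-a
    st=(np.array(tgt)-p)/n
    for i in range(n):
        b=a+d*i/n; ty=np.array([np.cos(b),np.sin(b),0]); tx=np.array([-ty[1],ty[0],0])  # x = y rotated +90
        print(f'{{"jaw":{jaw},"dx":{st@tx:.4f},"dy":{st@ty:.4f},"dz":{-st[2]:.4f},"yaw":{-d/n:.4f}}},')
E
python3 - <<'E'
from h import *
plan([.455,.10,.28],-98.2,16)
E
```

```text
{"jaw":0.093,"dx":-0.0250,"dy":-0.0226,"dz":-0.0039,"yaw":0.1852},
{"jaw":0.093,"dx":-0.0288,"dy":-0.0176,"dz":-0.0039,"yaw":0.1852},
{"jaw":0.093,"dx":-0.0315,"dy":-0.0120,"dz":-0.0039,"yaw":0.1852},
{"jaw":0.093,"dx":-0.0332,"dy":-0.0060,"dz":-0.0039,"yaw":0.1852},
{"jaw":0.093,"dx":-0.0337,"dy":0.0002,"dz":-0.0039,"yaw":0.1852},
{"jaw":0.093,"dx":-0.0331,"dy":0.0064,"dz":-0.0039,"yaw":0.1852},
{"jaw":0.093,"dx":-0.0313,"dy":0.0124,"dz":-0.0039,"yaw":0.1852},
{"jaw":0.093,"dx":-0.0285,"dy":0.0180,"dz":-0.0039,"yaw":0.1852},
{"jaw":0.093,"dx":-0.0247,"dy":0.0229,"dz":-0.0039,"yaw":0.1852},
{"jaw":0.093,"dx":-0.0201,"dy":0.0271,"dz":-0.0039,"yaw":0.1852},
{"jaw":0.093,"dx":-0.0147,"dy":0.0303,"dz":-0.0039,"yaw":0.1852},
{"jaw":0.093,"dx":-0.0089,"dy":0.0325,"dz":-0.0039,"yaw":0.1852},
{"jaw":0.093,"dx":-0.0028,"dy":0.0336,"dz":-0.0039,"yaw":0.1852},
{"jaw":0.093,"dx":0.0035,"dy":0.0335,"dz":-0.0039,"yaw":0.1852},
{"jaw":0.093,"dx":0.0096,"dy":0.0323,"dz":-0.0039,"yaw":0.1852},
{"jaw":0.093,"dx":0.0154,"dy":0.0300,"dz":-0.0039,"yaw":0.1852},
```

Emit:
carry_out:
  moves:
    - {"jaw":0.093,"dx":-0.025,"dy":-0.0225,"dz":-0.004,"yaw":0.185}
    - {"jaw":0.093,"dx":-0.029,"dy":-0.0175,"dz":-0.004,"yaw":0.185}
    - {"jaw":0.093,"dx":-0.0315,"dy":-0.012,"dz":-0.004,"yaw":0.185}
    - {"jaw":0.093,"dx":-0.033,"dy":-0.006,"dz":-0.004,"yaw":0.185}
    - {"jaw":0.093,"dx":-0.0335,"dy":0,"dz":-0.004,"yaw":0.185}
    - {"jaw":0.093,"dx":-0.033,"dy":0.0065,"dz":-0.004,"yaw":0.185}
    - {"jaw":0.093,"dx":-0.0315,"dy":0.0125,"dz":-0.004,"yaw":0.185}
    - {"jaw":0.093,"dx":-0.0285,"dy":0.018,"dz":-0.004,"yaw":0.185}

```text
t: 1.2
tool_pos: [0.3227, 0.3341, 0.2506]
orientation: [2.467, 1.944, -0.0]
force: [0.6, -0.4, 0.9]
opening: 0.0927
gripper_force: 0.0
```

Emit:
carry_out:
  moves:
    - {"jaw":0.093,"dx":-0.0245,"dy":0.023,"dz":-0.004,"yaw":0.185}
    - {"jaw":0.093,"dx":-0.02,"dy":0.027,"dz":-0.004,"yaw":0.185}
    - {"jaw":0.093,"dx":-0.0145,"dy":0.0305,"dz":-0.004,"yaw":0.185}
    - {"jaw":0.093,"dx":-0.009,"dy":0.0325,"dz":-0.004,"yaw":0.185}
    - {"jaw":0.093,"dx":-0.003,"dy":0.0335,"dz":-0.004,"yaw":0.185}
    - {"jaw":0.093,"dx":0.0035,"dy":0.0335,"dz":-0.004,"yaw":0.185}
    - {"jaw":0.093,"dx":0.0095,"dy":0.0325,"dz":-0.004,"yaw":0.185}
    - {"jaw":0.093,"dx":0.0155,"dy":0.03,"dz":-0.004,"yaw":0.185}

```text
t: 2.2
tool_pos: [0.4565, 0.1, 0.2827]
orientation: [-3.133, 0.228, 0.0]
force: [0.7, 0.2, 0.4]
opening: 0.093
gripper_force: 0.0
```

Emit:
carry_out:
  moves:
    - {"jaw":0.093,"dx":0,"dy":0,"dz":0,"yaw":0}

```text
t: 2.33
tool_pos: [0.4569, 0.0993, 0.2827]
orientation: [3.133, -0.225, 0.0]
force: [0.2, -0.2, -1.1]
opening: 0.0929
gripper_force: 0.0
```

Run:
```python
from h import *
np.set_printoptions(precision=4,suppress=True)
s=read_state();print(s['t'],s['tool_pos'],s['orientation'],s['q'],s['force'])
a=snap('wrist','w1')
cv2.imwrite('pics/w1b.png',cv2.resize(a,(800,600))[:,:,::-1])
plan([.41,-.26,.24],-69.5,8)
```

```text
2.325 [0.4569 0.0993 0.2827] [ 3.1331 -0.2251  0.0002] [ 0.1047 -0.2515  1.7392 -0.0004  1.6538  1.819 ] [ 0.181 -0.187 -1.061]
{"jaw":0.093,"dx":0.0005,"dy":0.0454,"dz":0.0053,"yaw":-0.0622},
{"jaw":0.093,"dx":-0.0023,"dy":0.0454,"dz":0.0053,"yaw":-0.0622},
{"jaw":0.093,"dx":-0.0051,"dy":0.0451,"dz":0.0053,"yaw":-0.0622},
{"jaw":0.093,"dx":-0.0079,"dy":0.0447,"dz":0.0053,"yaw":-0.0622},
{"jaw":0.093,"dx":-0.0107,"dy":0.0442,"dz":0.0053,"yaw":-0.0622},
{"jaw":0.093,"dx":-0.0134,"dy":0.0434,"dz":0.0053,"yaw":-0.0622},
{"jaw":0.093,"dx":-0.0161,"dy":0.0425,"dz":0.0053,"yaw":-0.0622},
{"jaw":0.093,"dx":-0.0187,"dy":0.0414,"dz":0.0053,"yaw":-0.0622},
```

View pics/w1b.png

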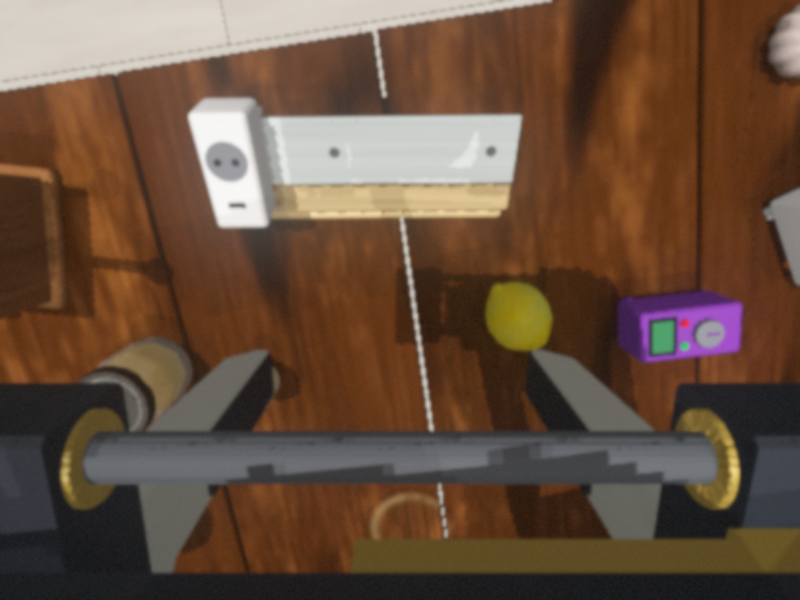

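The wrist view shows the rail's upper edge running from (270,118) to (521,116) and its lower edge from (277,184) to (511,183). The socket is at the left end and the lemon at (520,316). The bare stretch is clear.

Run:
```python
from h import *
np.set_printoptions(precision=4,suppress=True)
k=.64
for n,p,z in [('upR',(521,116),.0856),('upS',(270,118),.0856),('lowR',(511,184),.0644),('lowS',(277,185),.0644),('plateR',(504,215),.075-.016*.906-.06*.42),('lemon',(519,316),.03)]:
    print(n,onz('w1',p[0]*k,p[1]*k,z))
```

```text
upR [ 0.554  -0.      0.0856]
upS [0.5777 0.1746 0.0856]
lowR [0.5078 0.0062 0.0644]
lowS [0.5326 0.1842 0.0644]
plateR [0.4821 0.0077 0.0353]
lemon [0.3905 0.0012 0.03  ]
```

Emit:
carry_out:
  moves:
    - {"jaw":0.093,"dx":0.0005,"dy":0.0455,"dz":0.005,"yaw":-0.062}
    - {"jaw":0.093,"dx":-0.0025,"dy":0.0455,"dz":0.005,"yaw":-0.062}
    - {"jaw":0.093,"dx":-0.005,"dy":0.045,"dz":0.005,"yaw":-0.062}
    - {"jaw":0.093,"dx":-0.008,"dy":0.0445,"dz":0.005,"yaw":-0.062}
    - {"jaw":0.093,"dx":-0.0105,"dy":0.044,"dz":0.005,"yaw":-0.062}
    - {"jaw":0.093,"dx":-0.0135,"dy":0.0435,"dz":0.005,"yaw":-0.062}
    - {"jaw":0.093,"dx":-0.016,"dy":0.0425,"dz":0.005,"yaw":-0.062}
    - {"jaw":0.093,"dx":-0.0185,"dy":0.0415,"dz":0.005,"yaw":-0.062}

```text
t: 3.38
tool_pos: [0.4098, -0.2594, 0.2424]
orientation: [-3.09, -0.566, -0.001]
force: [0.7, 0.2, -1.0]
opening: 0.0927
gripper_force: 0.0
```

Emit:
carry_out:
  moves:
    - {"jaw":0.093,"dx":0,"dy":0,"dz":0,"yaw":0}

```text
t: 3.5
tool_pos: [0.4091, -0.2603, 0.2417]
orientation: [-3.091, -0.557, 0.002]
force: [0.1, 0.7, -0.6]
opening: 0.0932
gripper_force: 0.0
```

Run:
```python
from h import *
np.set_printoptions(precision=4,suppress=True)
s=read_state();print(s['t'],s['tool_pos'],s['orientation'],s['q'],s['force'])
a=snap('wrist','w2')
cv2.imwrite('pics/w2b.png',cv2.resize(a[:280],(800,438),interpolation=cv2.INTER_CUBIC)[:,:,::-1])
```

```text
3.5 [ 0.4091 -0.2603  0.2417] [-3.0907 -0.5575  0.0019] [-0.6723 -0.1928  1.7629 -0.0002  1.573   0.5416] [ 0.0509  0.7306 -0.6486]
```

View pics/w2b.png

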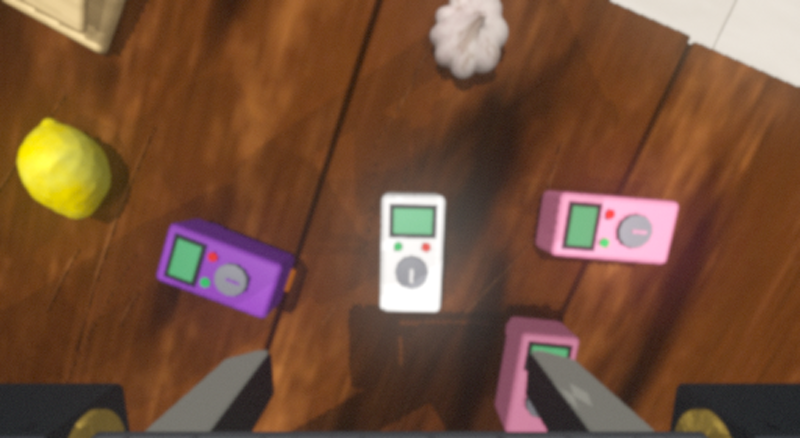

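The white timer's top face spans (381,194) to (443,312), with the display end at the top and aligned with the tool. The pink look-alike's nearest corner is at (507,318).

Run:
```python
from h import *
np.set_printoptions(precision=4,suppress=True)
k=.64
a=cv2.imread('pics/w2.png'); 
m=((a.min(2)>150)).astype(np.uint8); m[:100]=0;m[215:]=0;m[:,:230]=0;m[:,300:]=0
c=max(cv2.findContours(m,0,2)[0],key=cv2.contourArea);r=cv2.minAreaRect(c);print(r)
P=np.array([onz('w2',u,v,.06) for u,v in cv2.boxPoints(r)]);print(P,P.mean(0))
L=[np.linalg.norm(P[i]-P[i-1]) for i in range(4)];print(L)
for p in [(380.5,194),(445,194),(441,312.5),(380,312.5)]: print(onz('w2',p[0]*k,p[1]*k,.06))
print('pink',onz('w2',507*k,318*k,.06),onz('w2',497*k,405*k,.012),'purple',onz('w2',295*k,270*k,.03),'pinkR',onz('w2',538*k,250*k,.012))
```

```text
((263.5, 161.5), (75.0, 41.0), 90.0)
[[ 0.458  -0.2259  0.06  ]
 [ 0.4737 -0.2678  0.06  ]
 [ 0.3948 -0.2994  0.06  ]
 [ 0.3782 -0.2548  0.06  ]] [ 0.4262 -0.2619  0.06  ]
[np.float64(0.08493025279640548), np.float64(0.04472869149731623), np.float64(0.08493184556452951), np.float64(0.04756305162761303)]
[ 0.458  -0.2264  0.06  ]
[ 0.4738 -0.2686  0.06  ]
[ 0.393  -0.2979  0.06  ]
[ 0.3771 -0.2554  0.06  ]
pink [ 0.4063 -0.3455  0.06  ] [ 0.3199 -0.385   0.012 ] purple [ 0.378  -0.1825  0.03  ] pinkR [ 0.459  -0.3612  0.012 ]
```

Emit:
carry_out:
  moves:
    - {"jaw":0.075,"dx":0.0053,"dy":0.0072,"dz":0.045,"yaw":0}
    - {"jaw":0.075,"dx":0,"dy":0,"dz":0.055,"yaw":0}
    - {"jaw":0.075,"dx":0,"dy":0,"dz":0.055,"yaw":0}
    - {"jaw":0.075,"dx":0,"dy":0,"dz":0.04,"yaw":0}
    - {"jaw":0.075,"dx":0,"dy":0,"dz":0.02,"yaw":0}
    - {"jaw":0.075,"dx":0,"dy":0,"dz":0,"yaw":0}
  grip_force: 30

```text
t: 4.3
tool_pos: [0.4165, -0.2613, 0.0261]
orientation: [-3.088, -0.56, 0.004]
force: [-0.2, 0.3, 0.2]
opening: 0.0752
gripper_force: 0.0
```

Run:
```python
from h import *
np.set_printoptions(precision=4,suppress=True)
s=read_state();print(s['t'],s['tool_pos'],s['orientation'],s['force'],s['opening'])
a=snap('wrist','w3');b=snap('side','s3')
cv2.imwrite('pics/w3b.png',np.hstack([cv2.resize(a,(400,300)),cv2.resize(b[200:290,210:330],(400,300))])[:,:,::-1])
```

```text
4.3 [ 0.4165 -0.2613  0.0261] [-3.0879 -0.5604  0.0036] [-0.2242  0.3455  0.2065] 0.07520547901046418
```

View pics/w3b.png

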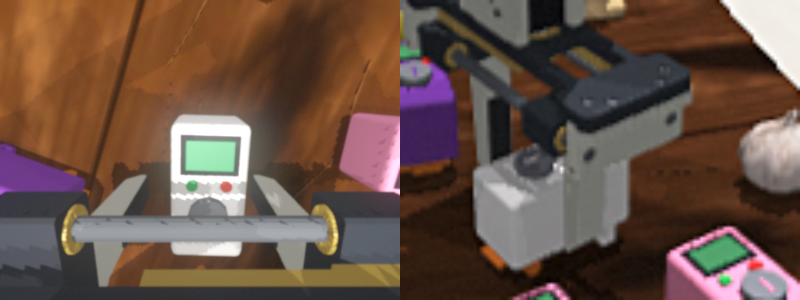

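The view shows the timer between the open fingers, sitting a little to the right of centre (210 against 200 px). I'll check the fore-aft position against the projected corners.

Run:
```python
from h import *
np.set_printoptions(precision=4,suppress=True)
a=cv2.imread('pics/w3.png'); g=cv2.cvtColor(a,6)
col=g[120:200,235:240].mean(1).astype(int);print(col)   # rows through left rim
row=g[185].astype(int);print(row[205:330])
for u,v in [(222,158),(319,158)]: print(onz('w3',u,v,.06))
c=np.array([.4279,-.2611]);e=np.array([np.cos(.35),np.sin(.35)]);n=np.array([-e[1],e[0]])
for x,y in((.04,.0225),(.04,-.0225)):
  print(proj('w3',[*(c+x*e+y*n),.06]),c+x*e+y*n)
```

```text
[ 95  95  96  95  96  97  98  98  98  98  99  98  99 100 100 100 100 100
 101 101 101 103 104 105 108 121 152 184 199 203 205 205 206 207 208 210
 215 227 243 255 255 255 255 255 255 255 255 255 255 255 255 255 221 156
 130 127 127 127 128 133 145 155 159 159 159 159 158 159 160 161 161 161
 161 161 161 160 160 160 160 159]
[110 109 107 109 109 110 110 108 109 112 112 114 127 170 218 249 255 255
 255 255 255 255 255 255 255 250 196 138 126 126 127 129 151 182 207 215
 215 215 214 215 215 214 214 214 215 215 215 215 214 214 215 215 214 215
 215 214 215 214 215 215 214 214 213 213 213 213 214 214 213 213 213 212
 213 213 213 212 212 212 211 211 210 210 211 211 211 210 210 210 211 211
 211 211 211 210 206 196 171 144 131 130 131 136 168 223 255 255 255 255
 255 255 255 255 252 232 193 141 108 100  98  97  94  95  95  91  91]
[ 0.4589 -0.2289  0.06  ]
[ 0.4735 -0.2676  0.06  ]
[215.162  158.2312] [ 0.4578 -0.2262]
[320.7562 159.36  ] [ 0.4732 -0.2685]
```

Emit:
carry_out:
  moves:
    - {"jaw":0.075,"dx":-0.0013,"dy":0.0037,"dz":0,"yaw":0}
    - {"jaw":0.055,"dx":0,"dy":0,"dz":0,"yaw":0}
    - {"jaw":0.03,"dx":0,"dy":0,"dz":0,"yaw":0}
    - {"jaw":0.03,"dx":0,"dy":0,"dz":0,"yaw":0}
    - {"jaw":0.03,"dx":0,"dy":0,"dz":0,"yaw":0}
  grip_force: 30

```text
t: 5.03
tool_pos: [0.4172, -0.268, 0.0277]
orientation: [-3.092, -0.557, 0.0]
force: [-0.4, 0.5, 1.7]
opening: 0.0452
gripper_force: 30.0
```

Emit:
carry_out:
  moves:
    - {"jaw":0.03,"dx":0,"dy":0,"dz":-0.01,"yaw":0}
    - {"jaw":0.03,"dx":0,"dy":0,"dz":-0.03,"yaw":0}
    - {"jaw":0.03,"dx":0,"dy":0,"dz":-0.04,"yaw":0}
    - {"jaw":0.03,"dx":0,"dy":0,"dz":-0.04,"yaw":0}
    - {"jaw":0.03,"dx":0,"dy":0,"dz":-0.02,"yaw":0}
    - {"jaw":0.03,"dx":0,"dy":0,"dz":0,"yaw":0}

```text
t: 5.78
tool_pos: [0.4184, -0.2688, 0.1699]
orientation: [3.089, 0.557, 0.004]
force: [0.4, -0.6, -3.7]
opening: 0.0446
gripper_force: 30.0
```

Run:
```python
from h import *
np.set_printoptions(precision=4,suppress=True)
s=read_state();print(s['t'],s['tool_pos'],s['orientation'],s['force'],s['opening'],s['gripper_force'])
snap('wrist','w4')
# timer origin target (.5543,.0912); grasp at timer x=-12 => TCP = origin-12mm*ex
ex=np.array([.9905,-.1374]); t=np.array([.5543,.0912])-.012*ex
print(t); plan([*t,s['tool_pos'][2]],-97.9,8,jaw=.03)
```

```text
5.775 [ 0.4184 -0.2688  0.1699] [3.0887 0.5569 0.0041] [ 0.4477 -0.5619 -3.7288] 0.044643896059041885 29.98989164829254
[0.5424 0.0928]
{"jaw":0.03,"dx":0.0304,"dy":-0.0368,"dz":-0.0002,"yaw":0.0618},
{"jaw":0.03,"dx":0.0281,"dy":-0.0386,"dz":-0.0002,"yaw":0.0618},
{"jaw":0.03,"dx":0.0256,"dy":-0.0403,"dz":-0.0002,"yaw":0.0618},
{"jaw":0.03,"dx":0.0231,"dy":-0.0418,"dz":-0.0002,"yaw":0.0618},
{"jaw":0.03,"dx":0.0204,"dy":-0.0432,"dz":-0.0002,"yaw":0.0618},
{"jaw":0.03,"dx":0.0177,"dy":-0.0443,"dz":-0.0002,"yaw":0.0618},
{"jaw":0.03,"dx":0.0150,"dy":-0.0453,"dz":-0.0002,"yaw":0.0618},
{"jaw":0.03,"dx":0.0121,"dy":-0.0462,"dz":-0.0002,"yaw":0.0618},
```

Emit:
carry_out:
  moves:
    - {"jaw":0.03,"dx":0.0305,"dy":-0.037,"dz":-0.001,"yaw":0.062}
    - {"jaw":0.03,"dx":0.028,"dy":-0.0385,"dz":-0.001,"yaw":0.062}
    - {"jaw":0.03,"dx":0.0255,"dy":-0.0405,"dz":0,"yaw":0.062}
    - {"jaw":0.03,"dx":0.023,"dy":-0.042,"dz":0,"yaw":0.062}
    - {"jaw":0.03,"dx":0.0205,"dy":-0.043,"dz":0,"yaw":0.062}
    - {"jaw":0.03,"dx":0.018,"dy":-0.0445,"dz":0,"yaw":0.062}
    - {"jaw":0.03,"dx":0.015,"dy":-0.0455,"dz":0,"yaw":0.062}
    - {"jaw":0.03,"dx":0.012,"dy":-0.046,"dz":0,"yaw":0.062}

```text
t: 6.82
tool_pos: [0.5415, 0.0948, 0.1674]
orientation: [3.133, -0.222, -0.005]
force: [1.2, -0.5, -2.7]
opening: 0.0452
gripper_force: 30.0
```

Emit:
carry_out:
  moves:
    - {"jaw":0.03,"dx":0,"dy":0,"dz":0,"yaw":0}
    - {"jaw":0.03,"dx":0,"dy":0,"dz":0,"yaw":0}

```text
t: 7.08
tool_pos: [0.5413, 0.0932, 0.1678]
orientation: [3.133, -0.216, -0.005]
force: [-1.0, -0.8, -3.1]
opening: 0.0449
gripper_force: 30.0
```

Run:
```python
from h import *
np.set_printoptions(precision=4,suppress=True)
s=read_state();print(s['t'],s['tool_pos'],s['orientation'],s['force'],s['opening'],s['gripper_force'])
print('hdg',np.degrees(2*np.arctan2(s['orientation'][1],s['orientation'][0])))
a=snap('wrist','w5');b=snap('side','s5');c=snap('scene','c5')
R=lambda i:cv2.resize(i,(400,300))
cv2.imwrite('pics/w5b.png',np.vstack([np.hstack([R(a),R(b[100:220,220:380])]),np.hstack([R(c[130:280,100:300]),R(cv2.imread('pics/w4.png')[:,:,::-1])])])[:,:,::-1])
```

```text
7.075 [0.5413 0.0932 0.1678] [ 3.1332 -0.2165 -0.0048] [-1.0447 -0.7812 -3.1207] 0.04490614698525662 29.98987913131714
hdg -7.904625891480384
```

View pics/w5b.png

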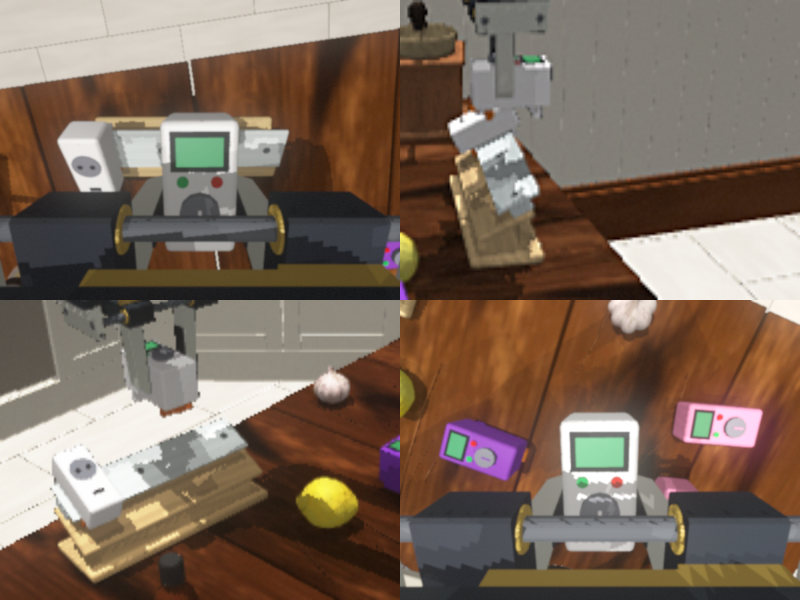

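The timer is held level and square over the bare stretch of rail, with the hook beyond the upper edge. Next I'll lower it behind the rail.

Emit:
carry_out:
  moves:
    - {"jaw":0.03,"dx":0,"dy":0,"dz":0.02,"yaw":0}
    - {"jaw":0.03,"dx":0,"dy":0,"dz":0.02,"yaw":0}
    - {"jaw":0.03,"dx":0,"dy":0,"dz":0.008,"yaw":0}
    - {"jaw":0.03,"dx":0,"dy":0,"dz":0,"yaw":0}

```text
t: 7.72
tool_pos: [0.5414, 0.0932, 0.1201]
orientation: [3.134, -0.219, -0.004]
force: [-0.1, 0.5, -1.8]
opening: 0.0448
gripper_force: 30.0
```

Emit:
carry_out:
  moves:
    - {"jaw":0.03,"dx":0,"dy":0,"dz":0.002,"yaw":0}
    - {"jaw":0.03,"dx":0,"dy":0,"dz":0.002,"yaw":0}
    - {"jaw":0.03,"dx":0,"dy":0,"dz":0.002,"yaw":0}
    - {"jaw":0.03,"dx":0,"dy":0,"dz":0,"yaw":0}

```text
t: 8.22
tool_pos: [0.5424, 0.0934, 0.1156]
orientation: [3.134, -0.218, -0.0]
force: [0.3, 0.1, -3.0]
opening: 0.0448
gripper_force: 30.0
```

Emit:
carry_out:
  moves:
    - {"jaw":0.03,"dx":0,"dy":0,"dz":0.0015,"yaw":0}
    - {"jaw":0.03,"dx":0,"dy":0,"dz":0.0015,"yaw":0}
    - {"jaw":0.03,"dx":0,"dy":0,"dz":0,"yaw":0}

```text
t: 8.6
tool_pos: [0.5423, 0.0933, 0.1124]
orientation: [3.134, -0.219, -0.001]
force: [-0.2, -0.5, -2.6]
opening: 0.0452
gripper_force: 30.0
```

Emit:
carry_out:
  moves:
    - {"jaw":0.03,"dx":0,"dy":0,"dz":0.001,"yaw":0}
    - {"jaw":0.03,"dx":0,"dy":0,"dz":0.001,"yaw":0}
    - {"jaw":0.03,"dx":0,"dy":0,"dz":0,"yaw":0}

```text
t: 8.98
tool_pos: [0.5423, 0.0933, 0.1105]
orientation: [3.134, -0.219, -0.0]
force: [1.4, -0.6, -2.4]
opening: 0.0448
gripper_force: 30.0
```

Emit:
carry_out:
  moves:
    - {"jaw":0.03,"dx":0,"dy":0,"dz":0.001,"yaw":0}
    - {"jaw":0.03,"dx":0,"dy":0,"dz":0.001,"yaw":0}
    - {"jaw":0.03,"dx":0,"dy":0,"dz":0,"yaw":0}

```text
t: 9.35
tool_pos: [0.5423, 0.0934, 0.1085]
orientation: [3.134, -0.218, -0.0]
force: [-0.5, 0.6, -2.8]
opening: 0.0449
gripper_force: 30.0
```

Emit:
carry_out:
  moves:
    - {"jaw":0.03,"dx":0,"dy":0,"dz":0.001,"yaw":0}
    - {"jaw":0.03,"dx":0,"dy":0,"dz":0.0005,"yaw":0}
    - {"jaw":0.03,"dx":0,"dy":0,"dz":0,"yaw":0}

```text
t: 9.72
tool_pos: [0.5423, 0.0934, 0.107]
orientation: [3.134, -0.218, -0.0]
force: [0.6, 0.7, -3.2]
opening: 0.0449
gripper_force: 30.0
```

Run:
```python
from h import *
np.set_printoptions(precision=4,suppress=True)
s=read_state();print(s['t'],s['tool_pos'],s['orientation'],s['force'],s['wrist_torque'])
a=snap('side','s6');c=snap('scene','c6')
cv2.imwrite('pics/s6b.png',np.hstack([cv2.resize(a[125:200,240:315],(400,400)),cv2.resize(c[165:255,120:240],(400,400))])[:,:,::-1])
```

```text
9.725 [0.5423 0.0934 0.107 ] [ 3.1339 -0.2184 -0.0003] [ 0.5789  0.6853 -3.2462] [0.0348 0.1671 0.0084]
```

View pics/s6b.png

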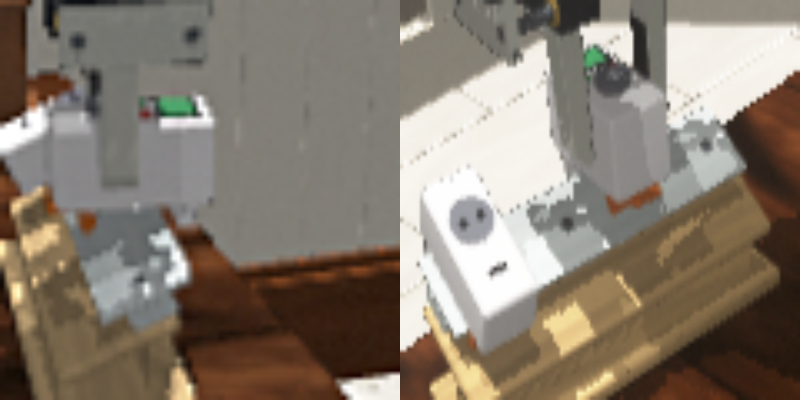

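The side view shows the hook beyond the rail's upper edge and the underside just above it, with no contact yet. I'll continue down by feel.

Emit:
carry_out:
  moves:
    - {"jaw":0.03,"dx":0,"dy":0,"dz":0.001,"yaw":0}
    - {"jaw":0.03,"dx":0,"dy":0,"dz":0.0005,"yaw":0}
    - {"jaw":0.03,"dx":0,"dy":0,"dz":0,"yaw":0}

```text
t: 10.2
tool_pos: [0.5423, 0.0934, 0.1055]
orientation: [3.134, -0.218, -0.0]
force: [0.0, 0.7, -2.8]
opening: 0.045
gripper_force: 30.0
```

Emit:
carry_out:
  moves:
    - {"jaw":0.03,"dx":0,"dy":0,"dz":0.0005,"yaw":0}
    - {"jaw":0.03,"dx":0,"dy":0,"dz":0.0005,"yaw":0}
    - {"jaw":0.03,"dx":0,"dy":0,"dz":0,"yaw":0}

```text
t: 10.58
tool_pos: [0.5423, 0.0933, 0.1045]
orientation: [3.134, -0.219, -0.0]
force: [-0.2, 1.1, -2.0]
opening: 0.0445
gripper_force: 30.0
```

Emit:
carry_out:
  moves:
    - {"jaw":0.03,"dx":0,"dy":0,"dz":0.0005,"yaw":0}
    - {"jaw":0.03,"dx":0,"dy":0,"dz":0.0005,"yaw":0}
    - {"jaw":0.03,"dx":0,"dy":0,"dz":0,"yaw":0}

```text
t: 10.95
tool_pos: [0.5424, 0.0933, 0.1036]
orientation: [3.134, -0.218, -0.0]
force: [-0.6, -0.1, -2.5]
opening: 0.0449
gripper_force: 30.0
```

Emit:
carry_out:
  moves:
    - {"jaw":0.03,"dx":0,"dy":0,"dz":0.0005,"yaw":0}
    - {"jaw":0.03,"dx":0,"dy":0,"dz":0.0005,"yaw":0}
    - {"jaw":0.03,"dx":0,"dy":0,"dz":0,"yaw":0}

```text
t: 11.32
tool_pos: [0.5423, 0.0934, 0.1026]
orientation: [3.134, -0.218, -0.0]
force: [-0.6, 0.3, -2.9]
opening: 0.0451
gripper_force: 30.0
```

```bash
python3 -c "
from plant import *
s=read_state();print(s['t'],s['tool_pos'],s['force'],s['wrist_torque'])"
```

```text
11.325 [0.54234678 0.09336553 0.10255512] [-0.62859658  0.26854321 -2.8502643 ] [ 0.00264646  0.23956327 -0.03799787]
```

Emit:
carry_out:
  moves:
    - {"jaw":0.03,"dx":0,"dy":0,"dz":0.0005,"yaw":0}
    - {"jaw":0.03,"dx":0,"dy":0,"dz":0.0005,"yaw":0}
    - {"jaw":0.03,"dx":0,"dy":0,"dz":0,"yaw":0}

```text
t: 11.7
tool_pos: [0.5424, 0.0934, 0.1016]
orientation: [3.134, -0.218, -0.0]
force: [-0.1, 0.5, -2.5]
opening: 0.0446
gripper_force: 30.0
```

Emit:
carry_out:
  moves:
    - {"jaw":0.03,"dx":0,"dy":0,"dz":0.0005,"yaw":0}
    - {"jaw":0.03,"dx":0,"dy":0,"dz":0.0005,"yaw":0}
    - {"jaw":0.03,"dx":0,"dy":0,"dz":0,"yaw":0}

```text
t: 12.08
tool_pos: [0.5425, 0.0934, 0.101]
orientation: [-3.134, 0.218, -0.0]
force: [-1.8, -0.6, 1.9]
opening: 0.0452
gripper_force: 30.0
```

Emit:
carry_out:
  moves:
    - {"jaw":0.03,"dx":0,"dy":0,"dz":0.0005,"yaw":0}
    - {"jaw":0.03,"dx":0,"dy":0,"dz":0.0005,"yaw":0}
    - {"jaw":0.03,"dx":0,"dy":0,"dz":0,"yaw":0}

```text
t: 12.45
tool_pos: [0.5427, 0.0934, 0.1008]
orientation: [-3.134, 0.218, -0.001]
force: [-5.6, -0.0, 8.3]
opening: 0.0446
gripper_force: 30.0
```

Emit:
carry_out:
  moves:
    - {"jaw":0.03,"dx":0,"dy":0,"dz":-0.001,"yaw":0}
    - {"jaw":0.03,"dx":0,"dy":0,"dz":0,"yaw":0}

```text
t: 12.7
tool_pos: [0.5427, 0.0934, 0.101]
orientation: [-3.134, 0.218, -0.001]
force: [-1.3, -0.8, 3.7]
opening: 0.0449
gripper_force: 30.0
```

Emit:
carry_out:
  moves:
    - {"jaw":0.03,"dx":-0.001,"dy":0,"dz":0,"yaw":0}
    - {"jaw":0.03,"dx":-0.001,"dy":0,"dz":0,"yaw":0}
    - {"jaw":0.03,"dx":0,"dy":0,"dz":0,"yaw":0}

```text
t: 13.08
tool_pos: [0.5409, 0.0936, 0.101]
orientation: [-3.134, 0.219, -0.002]
force: [1.9, 0.2, 2.4]
opening: 0.0449
gripper_force: 30.0
```

Emit:
carry_out:
  moves:
    - {"jaw":0.03,"dx":-0.001,"dy":0,"dz":-0.0003,"yaw":0}
    - {"jaw":0.03,"dx":-0.001,"dy":0,"dz":0,"yaw":0}
    - {"jaw":0.03,"dx":-0.001,"dy":0,"dz":0,"yaw":0}
    - {"jaw":0.03,"dx":0,"dy":0,"dz":0,"yaw":0}

```text
t: 13.58
tool_pos: [0.5373, 0.0941, 0.101]
orientation: [3.134, -0.218, -0.0]
force: [0.7, -1.0, 1.5]
opening: 0.0446
gripper_force: 30.0
```

Emit:
carry_out:
  moves:
    - {"jaw":0.03,"dx":-0.001,"dy":0,"dz":0,"yaw":0}
    - {"jaw":0.03,"dx":-0.001,"dy":0,"dz":0,"yaw":0}
    - {"jaw":0.03,"dx":0,"dy":0,"dz":0,"yaw":0}

```text
t: 13.95
tool_pos: [0.5354, 0.0943, 0.1009]
orientation: [3.134, -0.218, -0.0]
force: [1.7, -0.6, 2.0]
opening: 0.0445
gripper_force: 30.0
```

Emit:
carry_out:
  moves:
    - {"jaw":0.03,"dx":-0.001,"dy":0,"dz":0,"yaw":0}
    - {"jaw":0.03,"dx":-0.001,"dy":0,"dz":0,"yaw":0}
    - {"jaw":0.03,"dx":0,"dy":0,"dz":0,"yaw":0}

```text
t: 14.32
tool_pos: [0.5334, 0.0946, 0.1009]
orientation: [3.134, -0.218, -0.0]
force: [1.0, -1.3, 1.1]
opening: 0.0443
gripper_force: 30.0
```

Emit:
carry_out:
  moves:
    - {"jaw":0.03,"dx":-0.0005,"dy":0,"dz":0,"yaw":0}
    - {"jaw":0.03,"dx":-0.0005,"dy":0,"dz":0,"yaw":0}
    - {"jaw":0.03,"dx":0,"dy":0,"dz":0,"yaw":0}

```text
t: 14.7
tool_pos: [0.5325, 0.0948, 0.1009]
orientation: [3.134, -0.219, -0.0]
force: [1.6, -0.5, 2.0]
opening: 0.0447
gripper_force: 30.0
```

Emit:
carry_out:
  moves:
    - {"jaw":0.03,"dx":-0.0005,"dy":0,"dz":0,"yaw":0}
    - {"jaw":0.03,"dx":-0.0005,"dy":0,"dz":0,"yaw":0}
    - {"jaw":0.03,"dx":0,"dy":0,"dz":0,"yaw":0}

```text
t: 15.08
tool_pos: [0.5315, 0.0949, 0.1009]
orientation: [3.134, -0.218, 0.0]
force: [0.9, 0.3, 1.4]
opening: 0.0453
gripper_force: 30.0
```

Emit:
carry_out:
  moves:
    - {"jaw":0.03,"dx":-0.0005,"dy":0,"dz":0,"yaw":0}
    - {"jaw":0.03,"dx":-0.0005,"dy":0,"dz":0,"yaw":0}
    - {"jaw":0.03,"dx":0,"dy":0,"dz":0,"yaw":0}

```text
t: 15.45
tool_pos: [0.5313, 0.0949, 0.1009]
orientation: [-3.134, 0.219, -0.003]
force: [6.9, -0.7, -2.5]
opening: 0.045
gripper_force: 30.0
```

Emit:
carry_out:
  moves:
    - {"jaw":0.03,"dx":-0.0005,"dy":0,"dz":0,"yaw":0}
    - {"jaw":0.03,"dx":-0.0005,"dy":0,"dz":0,"yaw":0}
    - {"jaw":0.03,"dx":0,"dy":0,"dz":0,"yaw":0}

```text
t: 15.82
tool_pos: [0.5311, 0.0949, 0.1009]
orientation: [-3.134, 0.219, -0.005]
force: [12.0, -0.8, -6.3]
opening: 0.0445
gripper_force: 30.0
```

Emit:
carry_out:
  moves:
    - {"jaw":0.03,"dx":-0.0005,"dy":0,"dz":0,"yaw":0}
    - {"jaw":0.03,"dx":-0.0005,"dy":0,"dz":0,"yaw":0}
    - {"jaw":0.03,"dx":0,"dy":0,"dz":0,"yaw":0}

```text
t: 16.2
tool_pos: [0.5309, 0.0949, 0.1009]
orientation: [-3.134, 0.219, -0.008]
force: [15.6, -1.3, -9.5]
opening: 0.0449
gripper_force: 30.0
```

The forces (+x, −z) show the wall on the edge and the lip under the flange, so it is hooked. I'll ease off, lighten the grip and tilt along the arc.

Emit:
carry_out:
  moves:
    - {"jaw":0.03,"dx":0.0012,"dy":0,"dz":0,"yaw":0}
    - {"jaw":0.03,"dx":0.0004,"dy":0,"dz":0,"yaw":0}
    - {"jaw":0.03,"dx":0,"dy":0,"dz":0,"yaw":0}
  grip_force: 14

```text
t: 16.58
tool_pos: [0.5301, 0.095, 0.1006]
orientation: [3.134, -0.219, -0.0]
force: [6.1, -0.1, -2.9]
opening: 0.0446
gripper_force: 14.0
```

Emit:
carry_out:
  moves:
    - {"jaw":0.03,"dx":-0.0006,"dy":0,"dz":0.0008,"yaw":0}
    - {"jaw":0.03,"dx":-0.0006,"dy":0,"dz":0.0008,"yaw":0}
    - {"jaw":0.03,"dx":-0.0006,"dy":0,"dz":0.0008,"yaw":0}
    - {"jaw":0.03,"dx":-0.0006,"dy":0,"dz":0.0008,"yaw":0}

```text
t: 17.08
tool_pos: [0.5274, 0.0955, 0.0978]
orientation: [3.134, -0.218, -0.001]
force: [1.1, -1.1, 2.0]
opening: 0.0453
gripper_force: 14.0
```

Emit:
carry_out:
  moves:
    - {"jaw":0.03,"dx":-0.0005,"dy":0,"dz":0.0009,"yaw":0}
    - {"jaw":0.03,"dx":-0.0006,"dy":0,"dz":0.0009,"yaw":0}
    - {"jaw":0.03,"dx":-0.0006,"dy":0,"dz":0.0009,"yaw":0}
    - {"jaw":0.03,"dx":-0.0006,"dy":0,"dz":0.0009,"yaw":0}

```text
t: 17.58
tool_pos: [0.5252, 0.0958, 0.094]
orientation: [-3.134, 0.218, 0.001]
force: [-1.7, -0.4, 2.9]
opening: 0.0449
gripper_force: 14.0
```

Emit:
carry_out:
  moves:
    - {"jaw":0.03,"dx":-0.0005,"dy":0,"dz":0.001,"yaw":0}
    - {"jaw":0.03,"dx":-0.0005,"dy":0,"dz":0.001,"yaw":0}
    - {"jaw":0.03,"dx":-0.0006,"dy":0,"dz":0.001,"yaw":0}
    - {"jaw":0.03,"dx":-0.0006,"dy":0,"dz":0.001,"yaw":0}

```text
t: 18.08
tool_pos: [0.5236, 0.096, 0.0904]
orientation: [-3.134, 0.218, -0.001]
force: [-0.7, 0.5, 4.5]
opening: 0.0444
gripper_force: 14.0
```

Emit:
carry_out:
  moves:
    - {"jaw":0.03,"dx":-0.0004,"dy":0,"dz":0.001,"yaw":0}
    - {"jaw":0.03,"dx":-0.0004,"dy":0,"dz":0.001,"yaw":0}
    - {"jaw":0.03,"dx":-0.0005,"dy":0,"dz":0.001,"yaw":0}

```text
t: 18.45
tool_pos: [0.5224, 0.0962, 0.0876]
orientation: [-3.134, 0.219, -0.001]
force: [-2.6, -0.5, 6.3]
opening: 0.0448
gripper_force: 14.0
```

Emit:
carry_out:
  moves:
    - {"jaw":0.03,"dx":-0.0004,"dy":0,"dz":0.001,"yaw":0}
    - {"jaw":0.03,"dx":-0.0004,"dy":0,"dz":0.001,"yaw":0}

```text
t: 18.7
tool_pos: [0.5213, 0.0964, 0.0853]
orientation: [-3.134, 0.219, -0.0]
force: [-2.0, -0.2, 3.5]
opening: 0.0448
gripper_force: 14.0
```

Run:
```python
from h import *
s=read_state();print(s['t'],s['tool_pos'],s['force'],s['gripper_force'])
a=snap('side','s7');c=snap('scene','c7')
cv2.imwrite('pics/s7b.png',np.hstack([cv2.resize(a[125:200,240:315],(400,400)),cv2.resize(c[165:255,120:240],(400,400))])[:,:,::-1])
```

```text
18.7 [0.52131125 0.09637986 0.08530302] [-2.02963486 -0.175408    3.50641805] 14.00038942694664
```

Emit:
carry_out:
  moves:
    - {"jaw":0.03,"dx":-0.0003,"dy":0,"dz":0.001,"yaw":0}
    - {"jaw":0.03,"dx":-0.0003,"dy":0,"dz":0.001,"yaw":0}

```text
t: 19.05
tool_pos: [0.5205, 0.0964, 0.083]
orientation: [3.134, -0.218, -0.0]
force: [-2.5, 0.9, 3.5]
opening: 0.0447
gripper_force: 14.0
```

Emit:
carry_out:
  moves:
    - {"jaw":0.03,"dx":-0.0003,"dy":0,"dz":0.001,"yaw":0}
    - {"jaw":0.03,"dx":-0.0003,"dy":0,"dz":0.001,"yaw":0}

```text
t: 19.3
tool_pos: [0.52, 0.0965, 0.081]
orientation: [-3.134, 0.218, 0.0]
force: [-2.2, 1.8, 3.8]
opening: 0.0448
gripper_force: 14.0
```

Emit:
carry_out:
  moves:
    - {"jaw":0.03,"dx":-0.0002,"dy":0,"dz":0.001,"yaw":0}
    - {"jaw":0.03,"dx":0,"dy":0,"dz":0.0005,"yaw":0}

```text
t: 19.55
tool_pos: [0.5198, 0.0965, 0.0801]
orientation: [3.134, -0.218, -0.0]
force: [-6.8, -1.1, 12.3]
opening: 0.0449
gripper_force: 14.0
```

Emit:
carry_out:
  moves:
    - {"jaw":0.03,"dx":0,"dy":0,"dz":0.0007,"yaw":0}
    - {"jaw":0.03,"dx":0,"dy":0,"dz":0.0007,"yaw":0}

```text
t: 19.8
tool_pos: [0.5202, 0.0965, 0.0798]
orientation: [3.134, -0.218, 0.001]
force: [-7.2, -0.5, 16.7]
opening: 0.0448
gripper_force: 14.0
```

Run:
```python
from h import *
s=read_state();print(s['t'],s['tool_pos'],s['force'],s['gripper_force'])
a=snap('side','s8');c=snap('scene','c8');w=snap('wrist','w8')
R=lambda i:cv2.resize(i,(400,300))
cv2.imwrite('pics/s8b.png',np.vstack([np.hstack([R(a[125:200,230:330]),R(c[165:255,120:240])]),np.hstack([R(w),R(cv2.imread('pics/s7.png')[125:200,230:330,::-1])])])[:,:,::-1])
```

```text
19.8 [0.52015921 0.09649732 0.07977251] [-7.18243419 -0.53004688 16.68605168] 14.004456996917725
```

View pics/s8b.png

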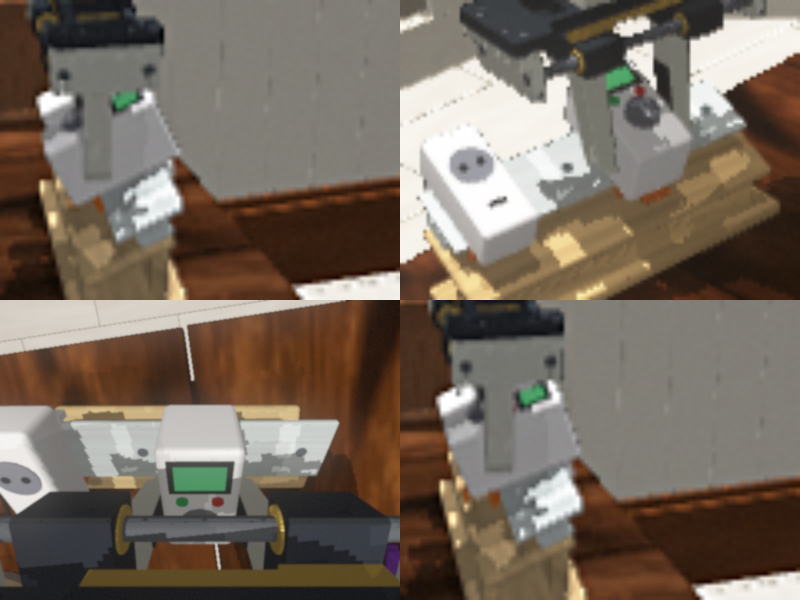

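The views show the timer tilted parallel to the rail on the slope. A small lift will tell whether the clip has caught.

Emit:
carry_out:
  moves:
    - {"jaw":0.03,"dx":0,"dy":0,"dz":-0.0015,"yaw":0}
    - {"jaw":0.03,"dx":0,"dy":0,"dz":0,"yaw":0}

```text
t: 20.2
tool_pos: [0.5201, 0.0964, 0.0797]
orientation: [3.134, -0.219, 0.001]
force: [-0.2, -0.3, 2.4]
opening: 0.0449
gripper_force: 14.0
```

Emit:
carry_out:
  moves:
    - {"jaw":0.03,"dx":0,"dy":0,"dz":-0.001,"yaw":0}
    - {"jaw":0.03,"dx":0,"dy":0,"dz":0,"yaw":0}

```text
t: 20.45
tool_pos: [0.5198, 0.0964, 0.0803]
orientation: [3.134, -0.219, -0.0]
force: [2.1, -1.0, -2.6]
opening: 0.0452
gripper_force: 14.0
```

Emit:
carry_out:
  moves:
    - {"jaw":0.03,"dx":0,"dy":0,"dz":-0.0007,"yaw":0}
    - {"jaw":0.03,"dx":0,"dy":0,"dz":0,"yaw":0}

```text
t: 20.7
tool_pos: [0.5196, 0.0964, 0.0806]
orientation: [3.134, -0.219, -0.001]
force: [5.3, -0.8, -9.6]
opening: 0.0452
gripper_force: 14.0
```

The lift is resisted after about 0.7 mm of play, so the clip has caught. I'll unload, open and back away.

Emit:
carry_out:
  moves:
    - {"jaw":0.03,"dx":0,"dy":0,"dz":0.0012,"yaw":0}
    - {"jaw":0.05,"dx":0,"dy":0,"dz":0,"yaw":0}
    - {"jaw":0.075,"dx":0,"dy":0,"dz":0,"yaw":0}
    - {"jaw":0.075,"dx":0,"dy":0,"dz":0,"yaw":0}
    - {"jaw":0.075,"dx":0,"dy":0,"dz":0,"yaw":0}
  grip_force: 5

```text
t: 21.32
tool_pos: [0.5198, 0.0966, 0.0803]
orientation: [-3.134, 0.218, -0.0]
force: [0.2, -0.1, 0.5]
opening: 0.0734
gripper_force: 0.0
```

Emit:
carry_out:
  moves:
    - {"jaw":0.075,"dx":0,"dy":0,"dz":-0.01,"yaw":0}
    - {"jaw":0.075,"dx":0,"dy":0,"dz":-0.03,"yaw":0}
    - {"jaw":0.075,"dx":0,"dy":0,"dz":-0.045,"yaw":0}
    - {"jaw":0.075,"dx":0,"dy":0,"dz":-0.045,"yaw":0}
    - {"jaw":0.075,"dx":-0.02,"dy":0,"dz":-0.02,"yaw":0}
    - {"jaw":0.075,"dx":0,"dy":0,"dz":0,"yaw":0}

```text
t: 22.08
tool_pos: [0.5009, 0.0996, 0.2333]
orientation: [-3.133, 0.218, -0.008]
force: [1.1, 0.1, -0.9]
opening: 0.0752
gripper_force: 0.0
```

Run:
```python
from h import *
np.set_printoptions(precision=4,suppress=True)
s=read_state();print(s['t'],s['tool_pos'],s['force'],s['opening'])
snap('wrist','w9');snap('side','s9');snap('scene','c9')
# expected mounted pose: rail edge from touch: hook corner at s=.548, edge z .0853
ex=np.array([.9905,-.1374,0]);ey=np.array([.1374,.9905,0]);c,q=np.cos(np.radians(25)),np.sin(np.radians(25))
X=c*ex+[0,0,q];Z=-q*ex+[0,0,c]
E=.548*ex+.1668*ey+[0,0,.0853]
for f in('w9','s9','c9'):
    a=cv2.imread(f'pics/{f}.png');h=cv2.cvtColor(a,40)
    disp=E+(-.025+.025)*X+.048*Z
    T=[proj(f,E+(x-.025)*X+y*ey+.048*Z) for x,y in((.04,.0225),(.04,-.0225),(-.045,-.0225),(-.045,.0225))]
    m=cv2.inRange(h,(50,80,60),(85,255,255));mm=np.zeros_like(m);u,v=proj(f,disp).astype(int);mm[v-40:v+40,u-40:u+40]=m[v-40:v+40,u-40:u+40]
    M=cv2.moments(mm,True);print(f,'corners',np.round(T,1).tolist(),'disp exp',proj(f,E+(.019-.025)*X+.048*Z),'seen',M['m10']/max(M['m00'],1),M['m01']/max(M['m00'],1),M['m00'])
```

```text
22.075 [0.5009 0.0996 0.2333] [ 1.1058  0.1407 -0.9351] 0.07518067537506562
w9 corners [[230.6, 126.3], [284.7, 126.3], [279.7, 203.5], [234.9, 203.5]] disp exp [257.5385 148.2423] seen 255.6779359430605 145.45195729537366 562.0
s9 corners [[265.1, 143.9], [267.7, 149.2], [240.2, 163.3], [238.7, 157.4]] disp exp [259.6826 149.9185] seen 260.2962962962963 149.40740740740742 27.0
c9 corners [[171.1, 185.8], [188.4, 179.4], [209.6, 205.6], [192.4, 213.0]] disp exp [184.9736 188.9596] seen 183.26315789473685 188.07894736842104 76.0
```

Run:
```python
from h import *
g=cv2.imread('pics/w9.png').min(2)
for c in (242,272): print(c,g[110:215:1,c].tolist())
print(g[195,220:295].tolist())
```

```text
242 [190, 191, 190, 191, 192, 191, 192, 192, 192, 193, 193, 194, 193, 198, 208, 219, 228, 231, 231, 228, 221, 206, 178, 127, 85, 78, 81, 89, 92, 91, 91, 91, 90, 92, 93, 92, 90, 92, 91, 90, 91, 89, 89, 85, 85, 113, 169, 204, 208, 195, 174, 153, 141, 145, 162, 184, 200, 209, 210, 210, 211, 211, 212, 211, 211, 211, 210, 209, 208, 205, 189, 157, 135, 129, 129, 130, 130, 130, 131, 130, 129, 128, 131, 130, 130, 129, 129, 129, 129, 127, 115, 94, 64, 46, 37, 42, 39, 40, 36, 38, 38, 36, 38, 35, 33]
272 [189, 189, 190, 190, 190, 191, 191, 191, 191, 192, 193, 193, 195, 199, 212, 226, 236, 238, 234, 229, 221, 206, 169, 113, 79, 77, 81, 83, 82, 85, 84, 84, 84, 83, 84, 83, 80, 83, 84, 84, 80, 83, 81, 80, 84, 111, 163, 199, 209, 209, 206, 200, 197, 203, 212, 223, 231, 233, 233, 233, 233, 234, 233, 233, 233, 233, 234, 232, 232, 232, 232, 232, 232, 233, 233, 233, 228, 215, 189, 170, 166, 166, 167, 171, 187, 205, 206, 187, 169, 162, 150, 118, 75, 45, 39, 37, 38, 35, 36, 32, 34, 37, 34, 34, 33]
[48, 46, 45, 42, 43, 42, 44, 45, 45, 46, 42, 47, 53, 78, 116, 144, 152, 147, 137, 132, 130, 129, 129, 131, 130, 131, 129, 130, 130, 129, 129, 130, 130, 130, 131, 129, 131, 129, 129, 131, 129, 131, 129, 131, 135, 147, 161, 166, 167, 169, 177, 191, 205, 213, 217, 214, 206, 191, 163, 114, 62, 45, 44, 43, 44, 45, 42, 41, 41, 43, 45, 40, 45, 41, 44]
```

```bash
python3 -c "
from plant import *
print(close_job())"
```

```text
the job is handed in; nothing more can be done
None
```

The white timer is hooked under the rail's upper edge, its clip has snapped under the lower edge and resists a gentle lift, and I let go of it and handed the job in at about 22 s; nothing went near the lemon, garlic or amber bottle.

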